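# Set the cooling valve of a mould test rig two turns open

### The job

Get the mould cooling rig ready for its flow test: first press the yellow vent pedal right down to its stop and let it come back up. Then take the red valve wheel by its black handle, close the valve fully (clockwise seen from above) until it stops, and open it again by exactly two full turns. Finish while still gripping the handle, keeping the wheel still at that setting, and leave the mould half, the cleaner bottle and the screwdriver where they are.

Things in the scene. Friction and masses are not known exactly. Their poses are not given: they have to be found in the camera images.
- valve: cooling valve fixed to the bench: aluminium base plate 170 x 130 x 12 mm, brass body, steel pipe stubs 30 mm thick reaching 95 mm from the centre along its +y and -y, 40 mm above the bench. Origin: on the bench under the wheel's vertical axis. The level red spoked wheel (132 mm over its rim) lies 110 to 130 mm above the bench. Yaw varies by 0.7 rad either way.
- wheel (a joint): turn of the red wheel, rad: 0 = closed on its stop; grows counter-clockwise from above (opening), 6.283 a turn, counting on past each turn; 25.1 = fully open. Friction about 4 N at the handle; it stays where left and does not rise. At value q the handle's axis stands 58 mm from the wheel's axis in direction (valve's yaw + pi + q).
- handle: black upright round handle on the wheel's rim, 25 mm diameter, 62 mm tall, 58 mm from the wheel's axis. It revolves freely on its pin, so a hand may keep its heading while cranking. Origin: centre of its underside, 128 mm above the bench; its top is at 190 mm. Its own yaw means nothing.
- handle_mid (a point): point on the handle's axis 34 mm above its underside (162 mm above the bench), a good height to grip
- closed_mark (a point): short white mark on the valve's base plate, 76 mm from the wheel's axis, 13 mm above the bench, on the valve's -x side: the handle stands on this side when the valve is closed (and again at every full turn from there)
- vent: vent unit fixed to the bench: dark steel base plate 180 (x) x 110 (y) x 8 mm with the yellow pedal. Origin: on the bench under the plate's centre. The pedal is hinged along y, 55 mm to the +x side and 30 mm above the bench; its free end points to -x and up. A brass block 50 mm wide with a spout, 78 mm high, stands behind the hinge. Yaw varies by 0.4 rad either way.
- pedal (a joint): angle of the yellow pedal, rad: 0 = up (rest), 0.30 = down on its stop. A spring returns it; pushing straight down at the pad point takes about 4 N at first and 12 N at the stop.
- pedal_pad (a point): point on the top face of the yellow pedal (130 x 84 x 8 mm, black ribs) in the middle of its width, 105 mm from the hinge and 27 mm from its free end. It stands about 71 mm above the bench when the pedal is up and sinks to about 40 mm when it is on its stop; it moves with the pedal.
- mould: bystander: aluminium mould half 110 x 220 x 60 mm with two cavities, 3.2 kg, loose on the far part of the bench. Origin: centre of its underside.
- cleaner: bystander: white cleaner bottle with a blue cap, diameter 60 mm, 170 mm tall, loose, standing. Origin: centre of its underside.
- driver: bystander: screwdriver with an orange handle, 190 mm long, lying on the bench along its x axis between the two units. Origin: on the bench under its middle.
Things that resemble listed ones, but are neither listed nor needed, are in the scene too. Of the things that look like the vent, the largest one is meant.

How it is judged:
On the way, in this order (a step that is already met when the one before it is completed fails the run):
1. the vent pedal is pressed down to its stop (value of joint pedal above 0.275 rad), for 0.15 s.
2. the vent pedal has come back up (value of joint pedal below 0.05 rad), for 0.1 s.
3. the valve is closed onto its stop (value of joint wheel below 0.07 rad), for 0.1 s.
At the end, for the whole second after the job is handed in: The wheel stands two full turns (12.566 rad) open from its closed stop, within 0.26 rad (15 degrees), and is still; the handle is gripped between the fingers (more than 5 N on it, grasp point within 33 mm of the handle's middle); the pedal is up again (value of joint wheel between 12.306 and 12.826 rad and velocity of joint wheel between -0.1 and 0.1 rad/s and contact force between the fingers and handle above 5 N and distance between the grasp point and handle_mid below 0.033 m and value of joint pedal below 0.05 rad); the arm keeps its last pose, push and grip.
It fails at once if the mould half is moved by more than 25 mm (distance of mould from where it was at the start of the episode above 0.025 m).
It fails at once if the cleaner bottle is moved by more than 25 mm or tipped (distance of cleaner from where it was at the start of the episode above 0.025 m or angle between cleaner's own z axis and vertical above 0.5 rad).
It fails at once if the screwdriver is moved by more than 25 mm (distance of driver from where it was at the start of the episode above 0.025 m).
It also fails if it takes over 67 s, if anything falls off the work surface, if the arm or the gripper's body presses on something with over 40 N, if the wrist force passes 120 N, or if a joint passes its speed limit or range.

### The arm

A 6-joint arm with a two-finger parallel gripper is mounted at the origin on the work surface. World frame = base frame: x ahead of the robot, y to its left, z up, the work surface at z = 0. Lengths are in m, angles in rad, forces in N, time in s.
With the tool pointing down it reaches from about 0.325 to 0.775 m from the base axis. Payload 5.5 kg.
Tool frame: the origin (TCP) lies on the centre line of the jaws, within the pads' length; the fingertips stand 25 mm ahead of it and the grasp point (between the pads) lies 6 mm ahead of it; z points along the fingers, x is the direction in which the jaws open and shut, and the axes are right-handed (so a half turn about z gives the same grasp; the last joint's range is limited). The gripper opens to 88 mm and grips with 3 to 60 N. Pads are 20 mm wide; open, the fingers measure 115 mm over their backs; the gripper's body (75 mm by 178 mm) begins 61 mm behind the grasp point.
Start: joints at [-1.278, 0.091, 1.231, -0, 1.82, -0.057], TCP at [0.206, -0.564, 0.248] pointing down, gripper open.
Joint ranges: [-2.87, 2.87], [-0.86, 2.18], [0.17, 2.46], [-1.51, 4.65], [0.06, 2.69], [-2.65, 2.65]. Speed limits (rad/s): [2.57, 2.57, 3.01, 3.14, 3.14, 3.14].

### API

Orientations are given as a rotation vector (axis times angle).
In Python, from cell import * gives the robot as it stands. The module is installed in compiled form; this text tells all that it offers.
- The arm moves only by the tool jog_arm, never from a script. Its argument "moves" is a list that holds one entry, the list of rows, each a list of 6 numbers: the shift along the tool's x, y, z in units of 30 mm (1.0 is 30 mm), then the turn, a rotation vector about the tool's x, y, z in units of 6 degrees (1.0 is 6 degrees). In form: [[[x, y, z, rx, ry, rz], ...]]. A call has 1 to 8 rows; each row is the pose to reach, as a shift and turn from the pose commanded when the call began, along the tool's axes at that moment; what a row does not reach only later rows make up. A row lasts 1/10 s, in which the tool goes at most 50 mm and 8.59 degrees, less where a joint would pass 70% of its speed; a pose out of reach is approached as far as the arm can. A call with a gripper value outside its range is refused whole. "jaw" is the closure, from -1 (fully open) to 1 (shut), so that 0 is half open, set as the call begins (left out, the last holds). The fingers move at their own pace and stop on an object; "squeeze" is the grip in N (left out, the last holds). Time passes only in rows, so rows that repeat a pose let the fingers close. It gives the time, the measured TCP pose, the force and the opening at its end, in the units of the state.
- observe(): the state, without advancing time (a new reading comes with each control period).
- snapshot(name): name is "side" or "top"; returns (picture, depth): 400x640x3 uint8, blue, green, red; 400x640 float32, m along the optical axis (not along the pixel's ray), 0 where there is no reading.
- camera_params(name): a dict with "fx", "fy", "cx", "cy" (pixels), "rvec" (rotation vector, rad) and "tvec" (3), from world to camera coordinates, as OpenCV has them. Camera axes: x right, y down, z forward; pixel columns grow to the right and rows downward; lengths in m; the calibration is good to about 2 mm. A picture is of the moment at which its call begins. camera_params takes no time and is no camera call.
- hand_in(): hands the job in, once; it reports no verdict.
Trained networks look in the newest picture that a camera, given by its name, has taken for a name from the list of things; names that differ only in an ending like _2 or _b are one class to them, and where a whole thing is asked for, a point or a joint stands for the part that bears it (a point fixed in the world has none). Each returns a list of dicts, best first, with "p" (0 to 1); they miss things now and then, are a little off and sometimes report something else, mostly with a low value. They report only what shows in the picture. A call takes as long as a camera call. They do not tell look-alikes from the thing itself.
- spot_in(query, camera): "box" ([left, top, right, bottom] as shares, 0 to 1, of the picture: columns of its width, rows of its height, round what is visible of it).
The state is a dict: "t": time; "qpos": joint angles; "qd": joint speeds; "joint_torque": joint torques, N m; "ee_pos": TCP position; "ee_rot": TCP orientation; "ft_force": force on the tool from outside, world axes, zero at the start; "ft_torque": the same for the moment, N m; "opening": finger opening in m.
Only numpy, scipy, OpenCV 4.12 (cv2) and the standard library are available. Lean on these libraries where they do the work, as an engineer would, in place of code of your own. Each camera call takes 0.05 s, during which the arm holds its last target. There are 200 camera calls.

## Working session

There is one attempt and no reset: what is moved stays moved. The work goes in short steps, Python scripts to look and compute and a tool call to move; the robot and the scene stay as the last step left them, time stands still between calls to the robot, and variables do not carry over. Pictures are saved under pics/ and viewed, about 8 in all and at most 12, crops included, and the job is handed in when it is done.

Besides the shell and the picture viewer there is one more tool, called as name(argument=value, ...), one argument or row to a line, values as JSON. jog_arm: Moves the arm, as the interface text tells. Its arguments: {"type":"object","properties":{"moves":{"type":"array"},"jaw":{"type":"number"},"squeeze":{"type":"number"}},"required":["moves"]}

```bash
mkdir -p pics
cat > h.py <<'E'
from cell import *
import numpy as np, cv2
def cam(n):
    c=camera_params(n); R=cv2.Rodrigues(np.array(c["rvec"],float))[0]; return c,R,np.array(c["tvec"],float).ravel()
def cloud(n,d):
    c,R,t=cam(n); v,u=np.mgrid[0:400,0:640]
    P=np.stack([(u-c["cx"])/c["fx"]*d,(v-c["cy"])/c["fy"]*d,d],-1)
    return (P-t)@R
def proj(n,p):
    c,R,t=cam(n); q=R@np.array(p,float)+t; return c["fx"]*q[0]/q[2]+c["cx"],c["fy"]*q[1]/q[2]+c["cy"]
E
python3 - <<'E'
from h import *
for n in("top","side"):
    im,d=snapshot(n); np.savez(f"pics/{n}0.npz",im=im,d=d); cv2.imwrite(f"pics/{n}0.png",im)
    P=cloud(n,d)
    for q in("valve","handle","handle_mid","vent","pedal","closed_mark","mould","cleaner","driver"):
        for r in spot_in(q,n)[:4]:
            b=np.array(r["box"])*[640,400,640,400]; u,v=int((b[0]+b[2])/2),int((b[1]+b[3])/2)
            print(n,q,round(r["p"],2),b.round().astype(int),P[min(v,399),min(u,639)].round(3))
s=observe(); print(s["t"],s["ee_pos"],s["ee_rot"],s["opening"],s["ft_force"])
E
```

```text
top valve 0.62 [231 197 287 252] [0.525 0.213 0.124]
top handle_mid 0.58 [266 223 276 228] [0.519 0.17  0.19 ]
top vent 0.84 [357 204 397 261] [ 0.49  -0.168  0.055]
top vent 0.74 [415 225 449 265] [ 0.442 -0.353  0.039]
top vent 0.7 [404 166 432 197] [ 0.66  -0.317  0.041]
top vent 0.46 [232 194 286 252] [0.528 0.216 0.128]
top pedal 0.96 [362 213 394 254] [ 0.487 -0.173  0.059]
top pedal 0.64 [410 169 428 197] [ 0.653 -0.323  0.041]
top pedal 0.6 [425 235 448 261] [ 0.435 -0.369  0.041]
top closed_mark 0.86 [234 194 288 252] [0.531 0.209 0.129]
top mould 0.89 [295 130 361 171] [ 0.773 -0.015  0.059]
top cleaner 0.74 [188 185 210 209] [0.617 0.408 0.121]
top cleaner 0.34 [266 221 277 229] [0.519 0.167 0.191]
top driver 0.62 [328 225 337 254] [ 0.471 -0.021  0.027]
side valve 0.8 [289 233 364 331] [0.525 0.233 0.095]
side handle 0.5 [335 230 343 255] [0.513 0.182 0.18 ]
side handle_mid 0.68 [330 230 345 255] [0.517 0.182 0.178]
side vent 0.95 [310 136 350 165] [ 0.653 -0.294  0.039]
side vent 0.8 [338 166 399 206] [ 0.496 -0.14   0.057]
side pedal 0.84 [352 166 393 191] [ 0.49  -0.175  0.06 ]
side pedal 0.67 [383 141 413 157] [ 0.437 -0.36   0.043]
side pedal 0.55 [315 142 347 152] [ 0.655 -0.311  0.043]
side closed_mark 0.69 [286 232 365 331] [0.527 0.236 0.102]
side mould 0.93 [229 170 300 239] [ 0.771 -0.005  0.033]
side cleaner 0.72 [238 325 273 384] [0.607 0.437 0.124]
side driver 0.77 [348 224 382 241] [ 0.476 -0.002  0.013]
side driver 0.63 [229 167 296 242] [ 0.778 -0.006  0.031]
1.0 [ 0.20562595 -0.56367762  0.24762687] [-2.57410563e+00  1.80095600e+00  2.39752977e-05] 0.08788817471653969 [ 0.58655621 -0.32997969 -0.46500321]
```

```bash
cat > m.py <<'E'
from h import *
T=np.load("pics/top0.npz");S=np.load("pics/side0.npz")
a=cv2.resize(T["im"][120:280,180:460],None,fx=2.8,fy=2.8,interpolation=cv2.INTER_CUBIC)
b=cv2.resize(S["im"][120:400,215:425],None,fx=2.1,fy=2.1,interpolation=cv2.INTER_CUBIC)
cv2.imwrite("pics/a.png",a);cv2.imwrite("pics/b.png",b)
for n,D in(("top",T),("side",S)):
    P=cloud(n,D["d"]);h=cv2.cvtColor(D["im"],cv2.COLOR_BGR2HSV);H,Sa,V=[h[...,i].astype(int) for i in range(3)]
    near=lambda c,r:(np.hypot(P[...,0]-c[0],P[...,1]-c[1])<r)&(D["d"]>0)
    m=near((.525,.21),.12)&(P[...,2]>.14)&(P[...,2]<.2); q=P[m]
    print(n,"handle",q.mean(0).round(4),np.median(q,0).round(4),q.min(0).round(3),q.max(0).round(3),len(q))
    m=near((.525,.21),.12)&((H<8)|(H>172))&(Sa>120)&(P[...,2]>.1)&(P[...,2]<.14); q=P[m]
    (c,r)=cv2.minEnclosingCircle(q[:,:2].astype(np.float32)); print("wheel",np.round(c,4),round(r,4),np.median(q[:,2]).round(3),len(q))
    m=near((.49,-.17),.12)&(H>18)&(H<36)&(Sa>110)&(P[...,2]>.01); q=P[m]
    if len(q)>10:
        w=cv2.minAreaRect(q[:,:2].astype(np.float32)); print("pedal",w,q.mean(0).round(3),q.min(0).round(3),q.max(0).round(3)); 
        A=np.c_[q[:,:2],np.ones(len(q))];print("plane",np.linalg.lstsq(A,q[:,2],rcond=None)[0].round(3))
    m=near((.525,.21),.16)&(Sa<60)&(V>190)&(P[...,2]<.05); q=P[m]; print("white",q.mean(0).round(3) if len(q) else 0,len(q))
    m=near((.525,.21),.14)&(P[...,2]<.025)&(P[...,2]>.007); q=P[m]
    if len(q): print("base",cv2.minAreaRect(q[:,:2].astype(np.float32)))
E
python3 m.py
```

```text
top handle [0.5171 0.1697 0.1854] [0.5166 0.1697 0.1898] [0.507 0.16  0.146] [0.528 0.183 0.194] 65
wheel [0.5317 0.228 ] 0.0653 0.127 639
pedal ((0.5079736709594727, -0.17720982432365417), (0.15772360563278198, 0.08866984397172928), 7.494019985198975) [ 0.5   -0.176  0.057] [ 0.425 -0.226  0.012] [ 0.588 -0.13   0.085]
plane [-0.248 -0.042  0.174]
white [0.525 0.214 0.012] 519
base ((0.5214181542396545, 0.2052202820777893), (0.24644313752651215, 0.2483072727918625), 11.880974769592285)
side handle [0.5161 0.178  0.1736] [0.5158 0.18   0.177 ] [0.505 0.161 0.14 ] [0.529 0.185 0.194] 236
wheel [0.5302 0.2291] 0.0648 0.128 1243
pedal ((0.5045416355133057, -0.17689895629882812), (0.15816639363765717, 0.09358416497707367), 3.7863965034484863) [ 0.489 -0.172  0.061] [ 0.423 -0.222  0.011] [ 0.582 -0.128  0.084]
plane [-0.293 -0.052  0.195]
white [0.536 0.24  0.013] 1586
base ((0.5307130813598633, 0.22815628349781036), (0.16993413865566254, 0.13204175233840942), 23.39566993713379)
```

View pics/a.png

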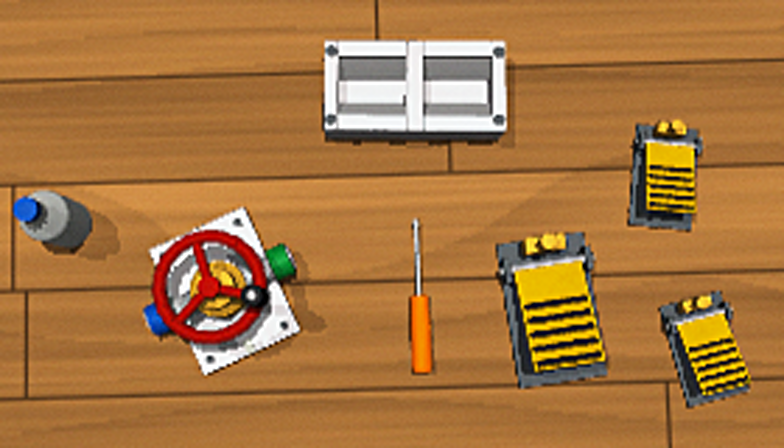

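View pics/b.png

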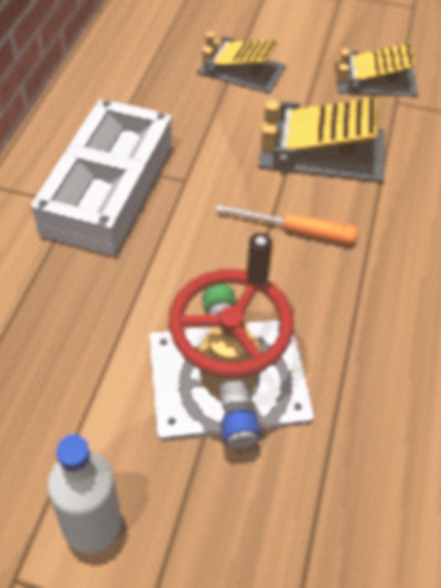

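Candidates for the vent, in top-view pixels: (377,232), which is the largest, (432,245) and (418,181). I choose (377,232). There is only one red wheel with a handle, with the handle at (271,225). Next I work out the pad and check it in a close crop.

```bash
cat >> h.py <<'E'
def tool(target,s=None):
    s=s or observe(); R=cv2.Rodrigues(np.array(s["ee_rot"],float))[0]
    return (R.T@(np.array(target)-s["ee_pos"])/0.03).round(2)
E
python3 - <<'E'
from h import *
T=np.load("pics/top0.npz");S=np.load("pics/side0.npz")
est=[]
for n,D in(("top",T),("side",S)):
    P=cloud(n,D["d"]);h=cv2.cvtColor(D["im"],cv2.COLOR_BGR2HSV);H,Sa,V=[h[...,i].astype(int) for i in range(3)]
    near=np.hypot(P[...,0]-.49,P[...,1]+.17)<.12
    m=near&(H>18)&(H<36)&(Sa>110)&(P[...,2]>.03)&(P[...,2]<.09)
    q=P[m]
    # inlier plane
    for _ in range(4):
        A=np.c_[q[:,:2],np.ones(len(q))];c=np.linalg.lstsq(A,q[:,2],rcond=None)[0];e=abs(A@c-q[:,2]);q=q[e<.006]
    yaw=np.arctan2(-c[1],-c[0]);
    w=cv2.minAreaRect(q[:,:2].astype(np.float32));ry=np.radians(w[2] if w[2]<45 else w[2]-90)
    for y in (.13,.17):
        ax=np.array([np.cos(y),np.sin(y)]);ay=np.array([-ax[1],ax[0]])
        a=q[:,:2]@ax;b=q[:,:2]@ay
        fe=np.percentile(a,1);mid=(np.percentile(b,2)+np.percentile(b,98))/2
        pad=ax*(fe+.026)+ay*mid
        print(n,"planeyaw",(np.arctan2(c[1],c[0])-np.pi)%(2*np.pi),"rect",ry,w[1],"slope",np.hypot(c[0],c[1]),"y",y,"pad",pad.round(4),"z",(pad@c[:2]+c[2]).round(4),"len",np.ptp(a).round(3),np.ptp(b).round(3))
    pad=np.r_[pad,.071]
    u,v=map(int,np.round(proj(n,pad))); print(u,v)
    k=cv2.circle(D["im"].copy(),(u,v),1,(255,0,255),-1)[v-50:v+50,u-50:u+50]; est.append(cv2.resize(k,None,fx=4,fy=4,interpolation=cv2.INTER_NEAREST))
cv2.imwrite("pics/c.png",np.hstack(est))
s=observe();print(tool([.455,-.18,.12]), tool([.5165,.171,.26]),cv2.Rodrigues(np.array(s["ee_rot"]))[0].round(3))
E
```

```text
top planeyaw 0.126905656148109 rect 0.13079532295197882 (0.12139026820659637, 0.084067203104496) slope 0.33234461302382884 y 0.13 pad [ 0.4559 -0.1814] z 0.0703 len 0.121 0.084
top planeyaw 0.126905656148109 rect 0.13079532295197882 (0.12139026820659637, 0.084067203104496) slope 0.33234461302382884 y 0.17 pad [ 0.4561 -0.1821] z 0.0703 len 0.124 0.086
382 242
side planeyaw 0.14829725011528527 rect 0.09750607564209736 (0.11973225325345993, 0.08757627010345459) slope 0.36771460811029316 y 0.13 pad [ 0.4542 -0.1795] z 0.0728 len 0.119 0.089
side planeyaw 0.14829725011528527 rect 0.09750607564209736 (0.11973225325345993, 0.08757627010345459) slope 0.36771460811029316 y 0.17 pad [ 0.4542 -0.1799] z 0.0728 len 0.121 0.093
385 177
[ -9.17 -12.19   4.25] [-19.45 -18.13  -0.41] [[ 0.343 -0.939  0.   ]
 [-0.939 -0.343  0.   ]
 [-0.    -0.    -1.   ]]
```

View pics/c.png

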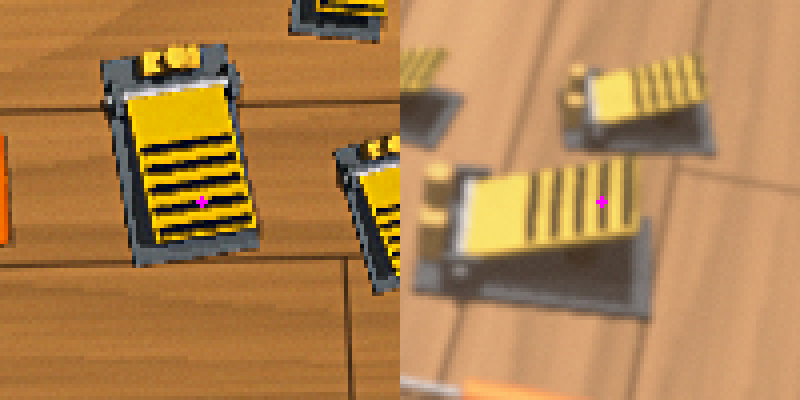

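Picture c shows the magenta pad mark in the middle of the pedal width, on the ribs near the free end, in both views: top (382,242), side (385,177). The largest vent is confirmed, so I move above the pad.

jog_arm(
  moves=[
    [[-9.2,-12.2,2,0,0,0],[-9.2,-12.2,2,0,0,0],[-9.2,-12.2,2,0,0,0],[-9.2,-12.2,2,0,0,0],[-9.2,-12.2,2,0,0,0],[-9.2,-12.2,2,0,0,0],[-9.2,-12.2,2,0,0,0],[-9.2,-12.2,2,0,0,0]],
  ],
  jaw=1,
  squeeze=40,
)

```text
t: 1.8
ee_pos: [0.422, -0.229, 0.1958]
ee_rot: [-2.574, 1.801, -0.002]
ft_force: [-0.0, 0.2, 0.2]
opening: 0.0271
```

jog_arm(
  moves=[
    [[0,0,0,0,0,0],[0,0,0,0,0,0]],
  ],
)

```text
t: 2.0
ee_pos: [0.4216, -0.23, 0.1957]
ee_rot: [2.576, -1.797, -0.0]
ft_force: [0.4, -1.4, 0.2]
opening: 0.0115
```

```bash
python3 -c "
from h import *
print(observe()['ee_pos'],tool([.455,-.181,.105]))"
```

```text
[ 0.42163989 -0.22995507  0.19569467] [-1.15 -1.61  3.02]
```

jog_arm(
  moves=[
    [[-1.15,-1.6,0.7,0,0,0],[-1.15,-1.6,2,0,0,0],[-1.15,-1.6,3,0,0,0],[-1.15,-1.6,3.4,0,0,0],[-1.15,-1.6,3.7,0,0,0],[-1.15,-1.6,4,0,0,0],[-1.15,-1.6,4.2,0,0,0],[-1.15,-1.6,4.2,0,0,0]],
  ],
)

```text
t: 2.8
ee_pos: [0.4543, -0.1842, 0.0722]
ee_rot: [2.571, -1.804, 0.003]
ft_force: [-7.0, 1.8, 10.1]
opening: 0.0001
```

jog_arm(
  moves=[
    [[0,0,0.15,0,0,0],[0,0,0.3,0,0,0],[0,0,0.35,0,0,0],[0,0,0.35,0,0,0]],
  ],
)

```text
t: 3.2
ee_pos: [0.4544, -0.1844, 0.0653]
ee_rot: [2.57, -1.804, 0.005]
ft_force: [-14.3, 3.8, 23.8]
opening: 0.0001
```

jog_arm(
  moves=[
    [[0,0,0.07,0,0,0],[0,0,0.12,0,0,0],[0,0,0.12,0,0,0],[0,0,0.12,0,0,0]],
  ],
)

```text
t: 3.6
ee_pos: [0.4545, -0.1845, 0.0651]
ee_rot: [2.57, -1.803, 0.007]
ft_force: [-22.4, 7.4, 41.3]
opening: 0.0008
```

Run:
```python
from h import *
print(observe()['ee_pos'],observe()['ft_force'])
im,d=snapshot("side");P=cloud("side",d)
h=cv2.cvtColor(im,cv2.COLOR_BGR2HSV);H,Sa=h[...,0].astype(int),h[...,1].astype(int)
q=P[(np.hypot(P[...,0]-.49,P[...,1]+.17)<.12)&(H>18)&(H<36)&(Sa>110)&(P[...,2]>.02)&(P[...,2]<.09)]
for _ in range(4):
    A=np.c_[q[:,:2],np.ones(len(q))];c=np.linalg.lstsq(A,q[:,2],rcond=None)[0];q=q[abs(A@c-q[:,2])<.005]
print(len(q),np.arctan(np.hypot(*c[:2])),"was",np.arctan(.368))
```

```text
[ 0.45445117 -0.18446127  0.06505542] [-22.37452324   7.44450972  41.28577361]
542 0.045790522744998945 was 0.35261960549314203
```

The pedal is on its stop: the force rose to 41 N with no further travel, and the slope changed by 0.307 rad. I lift off.

jog_arm(
  moves=[
    [[0,0,-1,0,0,0],[0,0,-2.5,0,0,0],[0,0,-4,0,0,0],[0,0,-5.5,0,0,0],[0,0,-6.5,0,0,0],[0,0,-6.5,0,0,0]],
  ],
  jaw=-1,
)

```text
t: 4.25
ee_pos: [0.4557, -0.1841, 0.2582]
ee_rot: [-2.571, 1.803, -0.019]
ft_force: [-1.0, -0.2, 0.8]
opening: 0.0452
```

Run:
```python
from h import *
s=observe();print(s['t'],s['ee_pos'],s['ft_force'],tool([.5163,.1715,.26]),s['qpos'])
im,d=snapshot("side");P=cloud("side",d)
h=cv2.cvtColor(im,cv2.COLOR_BGR2HSV);H,Sa=h[...,0].astype(int),h[...,1].astype(int)
q=P[(np.hypot(P[...,0]-.49,P[...,1]+.17)<.12)&(H>18)&(H<36)&(Sa>110)&(P[...,2]>.02)&(P[...,2]<.09)]
for _ in range(4):
    A=np.c_[q[:,:2],np.ones(len(q))];c=np.linalg.lstsq(A,q[:,2],rcond=None)[0];q=q[abs(A@c-q[:,2])<.005]
print(len(q),np.arctan(np.hypot(*c[:2])))
```

```text
4.25 [ 0.45569371 -0.18410463  0.25822889] [-0.95739367 -0.22407731  0.76100076] [-10.46  -5.94  -0.1 ] [-4.53067405e-01 -2.08702907e-01  1.50018081e+00 -1.95947276e-04
  1.83798243e+00  7.70170190e-01]
595 0.3485752617334361
```

jog_arm(
  moves=[
    [[-10.45,-5.95,-0.1,0,0,0],[-10.45,-5.95,-0.1,0,0,0],[-10.45,-5.95,-0.1,0,0,0],[-10.45,-5.95,-0.1,0,0,0],[-10.45,-5.95,-0.1,0,0,0],[-10.45,-5.95,-0.1,0,0,0],[-10.45,-5.95,-0.1,0,0,0],[-10.45,-5.95,-0.1,0,0,0]],
  ],
)

```text
t: 5.1
ee_pos: [0.5146, 0.1772, 0.2515]
ee_rot: [2.576, -1.796, -0.004]
ft_force: [-0.8, -0.1, 0.8]
opening: 0.0876
```

```bash
python3 -c "
from h import *
s=observe();print(s['t'],s['ee_pos'],s['qpos'],s['opening'],tool([.5167,.1715,.168]))"
```

```text
5.1 [0.51455477 0.17715923 0.25153732] [ 2.68270173e-01 -5.62543709e-02  1.37283526e+00  1.37873620e-03
  1.82766890e+00  1.48592105e+00] 0.08762729264296583 [ 0.21 -0.01  2.78]
```

jog_arm(
  moves=[
    [[0,0,0,0,0,0],[0,0,0,0,0,0]],
  ],
)

```text
t: 5.3
ee_pos: [0.5148, 0.1723, 0.2528]
ee_rot: [2.572, -1.801, -0.001]
ft_force: [-0.3, -0.1, -0.2]
opening: 0.088
```

```bash
python3 -c "
from h import *
s=observe();print(s['t'],s['ee_pos'],s['qd'],tool([.5167,.1715,.168]))"
```

```text
5.3 [0.51478673 0.17234312 0.25284586] [-2.06603312e-02 -1.63499189e-02  1.84302492e-03  7.75248247e-05
 -7.67774604e-04  3.09164270e-03] [ 0.05 -0.05  2.83]
```

jog_arm(
  moves=[
    [[0.05,-0.05,1,0,0,0],[0.05,-0.05,2,0,0,0],[0.05,-0.05,2.75,0,0,0],[0.05,-0.05,2.75,0,0,0]],
  ],
)

```text
t: 5.7
ee_pos: [0.5152, 0.1701, 0.1672]
ee_rot: [2.567, -1.802, -0.006]
ft_force: [-1.0, 0.0, 0.4]
opening: 0.0876
```

jog_arm(
  moves=[
    [[0,0,0,0,0,0],[0,0,0,0,0,0],[0,0,0,0,0,0],[0,0,0,0,0,0],[0,0,0,0,0,0],[0,0,0,0,0,0]],
  ],
  jaw=1,
  squeeze=35,
)

```text
t: 6.3
ee_pos: [0.5168, 0.1729, 0.1714]
ee_rot: [-2.574, 1.801, -0.0]
ft_force: [-0.3, 0.1, 0.1]
opening: 0.043
```

Run:
```python
from h import *
s=observe();print(s['t'],s['ee_pos'],s['opening'],s['ft_force'])
ims=[]
for n in("top","side"):
    im,d=snapshot(n);u,v=map(int,proj(n,[.5305,.2285,.15]));ims.append(cv2.resize(im[v-60:v+60,u-60:u+60],None,fx=3.3,fy=3.3,interpolation=cv2.INTER_CUBIC))
cv2.imwrite("pics/d.png",np.hstack(ims))
```

```text
6.3 [0.51679655 0.17294867 0.17139045] 0.04295229506371148 [-0.27764067  0.10655754  0.08540309]
```

View pics/d.png

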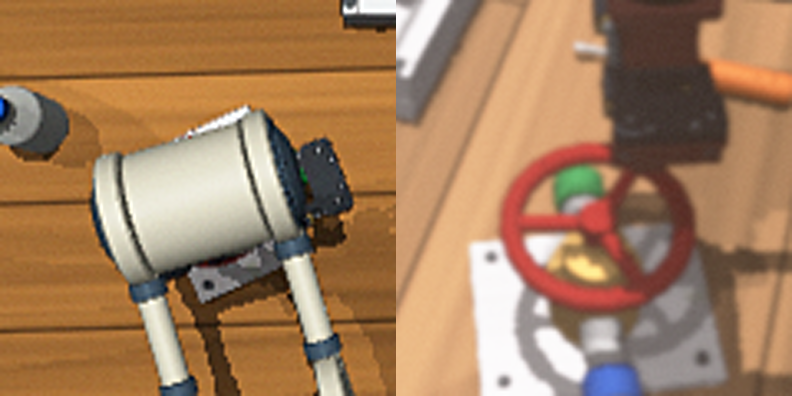

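Picture d shows the gripper over the handle. The forearm blocks the top view, and the side view shows the fingers behind the wheel rim near (650,140). The fingers are still closing, so I wait.

jog_arm(
  moves=[
    [[0,0,0,0,0,0],[0,0,0,0,0,0],[0,0,0,0,0,0],[0,0,0,0,0,0],[0,0,0,0,0,0]],
  ],
)

```text
t: 6.9
ee_pos: [0.5169, 0.1721, 0.1711]
ee_rot: [2.573, -1.801, 0.002]
ft_force: [0.6, -6.2, -0.4]
opening: 0.025
```

```bash
cat >> h.py <<'E'
C=np.array([.5305,.2285])
TR=np.array([[.342,-.9397,0],[-.9397,-.342,0],[0,0,-1.]])
def arc(a,b,n):
    f=np.radians(np.linspace(a,b,n+1)); e=.058*np.c_[np.cos(f),np.sin(f),0*f]
    return ((e[1:]-e[0])@TR/.03).round(2)[:,:2].tolist()
def ang(p): return np.degrees(np.arctan2(p[1]-C[1],p[0]-C[0]))%360, np.hypot(p[0]-C[0],p[1]-C[1])
E
python3 -c "
from h import *
print(arc(256.4,199,4));print(arc(199,19,8))"
```

```text
[[-0.32, 0.37], [-0.71, 0.64], [-1.16, 0.81], [-1.64, 0.86]]
[[-0.74, -0.16], [-1.36, -0.59], [-1.77, -1.22], [-1.9, -1.97], [-1.74, -2.7], [-1.31, -3.32], [-0.67, -3.73], [0.07, -3.87]]
```

jog_arm(
  moves=[
    [[-0.32,0.37,0,0,0,0],[-0.71,0.64,0,0,0,0],[-1.16,0.81,0,0,0,0],[-1.64,0.86,0,0,0,0],[-1.64,0.86,0,0,0,0]],
  ],
)

```text
t: 7.4
ee_pos: [0.4754, 0.2126, 0.1711]
ee_rot: [-2.573, 1.796, 0.001]
ft_force: [4.8, 4.5, -2.4]
opening: 0.0248
```

```bash
python3 -c "
from h import *
s=observe();print(s['ee_pos'],s['opening'],s['ft_force'],ang(s['ee_pos']))"
```

```text
[0.47543735 0.21264795 0.17111112] 0.024806560741048863 [ 4.81744924  4.53724361 -2.35774165] (np.float64(196.06064189284336), np.float64(0.05729906538985626))
```

No stop here, so at least one more turn is needed. I keep closing.

jog_arm(
  moves=[
    [[-0.74,-0.16,0,0,0,0],[-1.36,-0.59,0,0,0,0],[-1.77,-1.22,0,0,0,0],[-1.9,-1.97,0,0,0,0],[-1.74,-2.7,0,0,0,0],[-1.31,-3.32,0,0,0,0],[-0.67,-3.73,0,0,0,0],[0.07,-3.87,0,0,0,0]],
  ],
)

```text
t: 8.2
ee_pos: [0.5851, 0.2506, 0.1711]
ee_rot: [-2.575, 1.796, 0.006]
ft_force: [-7.6, 2.9, 3.5]
opening: 0.0245
```

```bash
python3 -c "
from h import *
s=observe();print(s['ee_pos'],s['opening'],s['ft_force'],ang(s['ee_pos']))"
```

```text
[0.58507337 0.25064188 0.17108476] 0.02450486306684463 [-7.5756115   2.8624969   3.45142671] (np.float64(22.08371197916231), np.float64(0.05889410197992318))
```

jog_arm(
  moves=[
    [[0.74,0.16,0,0,0,0],[1.36,0.59,0,0,0,0],[1.77,1.22,0,0,0,0],[1.9,1.97,0,0,0,0],[1.74,2.7,0,0,0,0],[1.31,3.32,0,0,0,0],[0.67,3.73,0,0,0,0],[-0.07,3.87,0,0,0,0]],
  ],
)

```text
t: 9.0
ee_pos: [0.4765, 0.2073, 0.1713]
ee_rot: [2.568, -1.804, 0.013]
ft_force: [28.3, -65.1, -4.0]
opening: 0.0262
```

jog_arm(
  moves=[
    [[0,0,0,0,0,0]],
  ],
)

```text
t: 9.1
ee_pos: [0.4767, 0.2055, 0.1711]
ee_rot: [2.564, -1.802, 0.017]
ft_force: [8.2, -24.7, -0.4]
opening: 0.0244
```

```bash
python3 -c "
from h import *
s=observe();print(s['ee_pos'],s['opening'],s['ft_force'],ang(s['ee_pos']))"
```

```text
[0.47667664 0.20551284 0.17105606] 0.024360413487140957 [  8.2468139  -24.70094144  -0.44452226] (np.float64(203.12661209617147), np.float64(0.058526612128404494))
```

The stop is at 203.1°, matching the plate yaw of 23.4°. I hold it briefly, then open.

jog_arm(
  moves=[
    [[0,0,0,0,0,0],[0,0,0,0,0,0],[0,0,0,0,0,0]],
  ],
)

```text
t: 9.4
ee_pos: [0.4768, 0.2054, 0.1711]
ee_rot: [2.564, -1.803, 0.011]
ft_force: [4.8, -22.5, 1.8]
opening: 0.0245
```

```bash
python3 -c "
from h import *
s=observe();print(s['ee_pos'],s['opening'],s['ft_force'],ang(s['ee_pos']))
print(arc(199,379,8))"
```

```text
[0.47678801 0.20538171 0.17109443] 0.024476276766382633 [  4.81941784 -22.46157014   1.80625882] (np.float64(203.2876348229883), np.float64(0.058475917320868875))
[[0.74, -0.13], [1.38, -0.54], [1.81, -1.16], [1.97, -1.9], [1.83, -2.64], [1.42, -3.28], [0.8, -3.71], [0.07, -3.87]]
```

jog_arm(
  moves=[
    [[0.74,-0.13,0,0,0,0],[1.38,-0.54,0,0,0,0],[1.81,-1.16,0,0,0,0],[1.97,-1.9,0,0,0,0],[1.83,-2.64,0,0,0,0],[1.42,-3.28,0,0,0,0],[0.8,-3.71,0,0,0,0],[0.07,-3.87,0,0,0,0]],
  ],
)

```text
t: 10.2
ee_pos: [0.585, 0.2481, 0.171]
ee_rot: [2.57, -1.801, -0.002]
ft_force: [-13.1, -9.9, 5.9]
opening: 0.0245
```

jog_arm(
  moves=[
    [[-0.74,0.13,0,0,0,0],[-1.38,0.54,0,0,0,0],[-1.81,1.16,0,0,0,0],[-1.97,1.9,0,0,0,0],[-1.83,2.64,0,0,0,0],[-1.42,3.28,0,0,0,0],[-0.8,3.71,0,0,0,0],[-0.07,3.87,0,0,0,0]],
  ],
)

```text
t: 11.0
ee_pos: [0.4741, 0.212, 0.1711]
ee_rot: [-2.575, 1.795, 0.005]
ft_force: [6.8, 6.7, -4.3]
opening: 0.024
```

```bash
python3 -c "
from h import *
s=observe();print(s['ee_pos'],s['opening'],s['ft_force'],ang(s['ee_pos']),s['qpos'])"
```

```text
[0.47414482 0.21203955 0.17107716] 0.024049662344923783 [ 6.77496619  6.7463797  -4.30070602] (np.float64(196.28223777054998), np.float64(0.05870990177196383)) [ 0.35245408 -0.12917455  1.58338667  0.00412634  1.68672788  1.57070164]
```

One turn is open and the grip is holding. Now the second turn.

jog_arm(
  moves=[
    [[0.74,-0.13,0,0,0,0],[1.38,-0.54,0,0,0,0],[1.81,-1.16,0,0,0,0],[1.97,-1.9,0,0,0,0],[1.83,-2.64,0,0,0,0],[1.42,-3.28,0,0,0,0],[0.8,-3.71,0,0,0,0],[0.07,-3.87,0,0,0,0]],
  ],
)

```text
t: 11.8
ee_pos: [0.585, 0.2481, 0.171]
ee_rot: [2.57, -1.801, -0.002]
ft_force: [-12.8, -10.2, 6.3]
opening: 0.0248
```

jog_arm(
  moves=[
    [[-0.74,0.13,0,0,0,0],[-1.38,0.54,0,0,0,0],[-1.81,1.16,0,0,0,0],[-1.97,1.9,0,0,0,0],[-1.83,2.64,0,0,0,0],[-1.42,3.28,0,0,0,0],[-0.8,3.71,0,0,0,0],[-0.07,3.87,0,0,0,0]],
  ],
)

```text
t: 12.6
ee_pos: [0.4742, 0.2121, 0.1711]
ee_rot: [-2.575, 1.795, 0.005]
ft_force: [6.4, 6.4, -4.4]
opening: 0.0243
```

jog_arm(
  moves=[
    [[0,0,0.1,0,0,0],[0,0,0.1,0,0,0]],
  ],
)

```text
t: 12.8
ee_pos: [0.4751, 0.2099, 0.1709]
ee_rot: [-2.573, 1.802, -0.001]
ft_force: [-6.4, -6.5, 12.3]
opening: 0.0244
```

```bash
python3 -c "
from h import *
s=observe();print(s['ee_pos'],s['opening'],s['ft_force'],ang(s['ee_pos']))
print(arc(197,203.3,1))"
```

```text
[0.47511257 0.20993919 0.1709153 ] 0.024408657016440627 [-6.38203619 -6.51724674 12.33522115] (np.float64(198.52644949138212), np.float64(0.05841464380486921))
[[0.21, -0.0]]
```

jog_arm(
  moves=[
    [[0.08,0,-0.1,0,0,0],[0.16,0,-0.1,0,0,0],[0.16,0,-0.1,0,0,0],[0.16,0,-0.1,0,0,0],[0.16,0,-0.1,0,0,0],[0.16,0,-0.1,0,0,0]],
  ],
)

```text
t: 13.4
ee_pos: [0.4762, 0.2068, 0.171]
ee_rot: [2.575, -1.799, -0.004]
ft_force: [-4.4, 0.1, 3.4]
opening: 0.0245
```

Run:
```python
from h import *
s=observe();print(s['t'],s['ee_pos'],s['qd'].round(3) if hasattr(s['qd'],'round') else s['qd'],s['opening'],s['ft_force'],ang(s['ee_pos']))
im,d=snapshot("side");P=cloud("side",d);S=np.load("pics/side0.npz")
h=cv2.cvtColor(im,cv2.COLOR_BGR2HSV);H,Sa=h[...,0].astype(int),h[...,1].astype(int)
q=P[(np.hypot(P[...,0]-.49,P[...,1]+.17)<.12)&(H>18)&(H<36)&(Sa>110)&(P[...,2]>.02)&(P[...,2]<.09)]
for _ in range(4):
    A=np.c_[q[:,:2],np.ones(len(q))];c=np.linalg.lstsq(A,q[:,2],rcond=None)[0];q=q[abs(A@c-q[:,2])<.005]
print("pedal slope",len(q),np.arctan(np.hypot(*c[:2])))
cv2.imwrite("pics/e.png",cv2.resize(np.hstack([S["im"][130:400,200:420],im[130:400,200:420]]),None,fx=1.8,fy=1.8))
```

```text
13.4 [0.47621029 0.20682558 0.17104   ] [-0.002 -0.    -0.    -0.    -0.001 -0.   ] 0.02453958499589819 [-4.37522908  0.12152776  3.35747032] (np.float64(201.76367542781247), np.float64(0.05845641793283117))
pedal slope 71 0.19212035474024547
```

View pics/e.png

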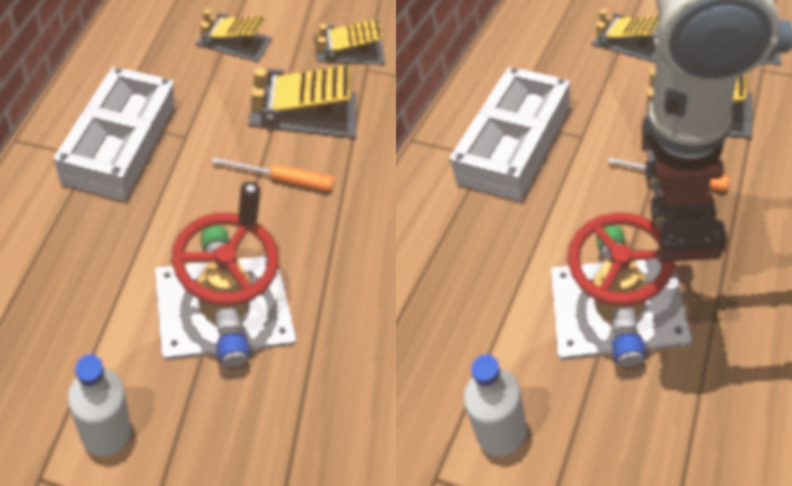

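Picture e, with the start on the left and now on the right, shows the mould, bottle and screwdriver where they were. The wheel is at 201.8° against the 203.2° stop bearing, 1.5° short of two turns. The arm hides most of the pedal here (only 71 pixels), so its 0.192 slope isn't a valid reading. The earlier clear view showed the pedal up.

```bash
python3 -c "
from cell import *
print(hand_in())"
```

```text
the job is handed in; nothing more can be done
None
```

I finished all the steps and handed the job in at about 13.5 s, well under the 67 s limit. No verdict was reported.

- **Pedal:** I pressed the largest vent's pedal until the force rose to 41 N with no further travel. Its slope changed by 0.307 rad, so it was on its stop. After I lifted off, the slope read 0.349 rad, against 0.353 rad before the press.
- **Valve:** I closed the wheel about 1.15 turns onto its stop and held it there for about 0.4 s with about 23 N of push. The stop was at a handle bearing of 203.2°; the base plate's yaw predicted 203.4°.
- **Final setting:** I then opened the wheel two turns. It ended at 201.8°, about 1.5° short of exactly two turns and inside the 15° allowed.
- **Grip:** The arm is still gripping the handle, set to 35 N, with the fingers 24.5 mm open on the 25 mm handle and the joints at rest. The grasp point is about 3 mm above the handle's middle.

- **Bystanders:** The mould half, bottle and screwdriver look unmoved in the last picture, though the arm partly covers the screwdriver.
- **Failed check:** My last pedal reading (0.192 rad slope) was not usable because the arm hid most of the pedal. That the pedal is up rests on the clear view taken just after release.
- **Force peaks:** Reaching the valve stop gave a brief wrist force of about 71 N, against the 120 N limit. The 41 N on the pedal was at the closed fingertips; the 40 N limit is for the arm or gripper body.

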